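Inspect a fitting on the coasting assembly carousel

ROBOT

A 6-joint arm with a two-finger parallel gripper is mounted at the origin on the work surface. World frame = base frame: x ahead of the robot, y to its left, z up, the work surface at z = 0. Lengths are in m, angles in rad, forces in N, time in s.
With the tool pointing down it reaches from about 0.25 to 0.775 m from the base axis. Payload 4 kg.
Tool frame: the origin (TCP) lies between the finger pads, 19 mm behind the fingertips; this is the grasp point; z points along the fingers, y is the line along which they close (so a half turn about z gives the same grasp; the last joint's range is limited). The gripper opens to 94 mm and grips with 3 to 60 N. Pads are 16 mm wide; open, the fingers measure 119 mm over their backs; the gripper's body (75 mm by 177 mm) begins 78 mm behind the grasp point.
Start: joints at [1.158, 0.087, 1.371, -0, 1.684, -0.103], TCP at [0.168, 0.524, 0.224] pointing down, gripper open.
Joint ranges: [-3.1, 3.1], [-0.76, 2.03], [0.27, 2.55], [-1.08, 4.22], [0.17, 2.65], [-2.57, 2.57]. Speed limits (rad/s): [2.79, 2.79, 3.14, 3.14, 3.14, 3.14].

INTERFACE

Orientations are given as [roll, pitch, yaw] about the fixed x, y, z axes, in that order (R = Rz(yaw) Ry(pitch) Rx(roll)).
In Python, from bench import * gives the robot as it stands.
- The arm moves only by the tool carry_out, never from a script. Its argument "commands" is a list of rows, each a list of 6 numbers: the shift along the tool's x, y, z in m, then the turn, a rotation vector about the tool's x, y, z in rad. In form: [[tx, ty, tz, rx, ry, rz], ...]. A call has exactly 5 rows; each row is the pose to reach, as a shift and turn from the pose commanded when the call began, along the tool's axes at that moment; what a row does not reach only later rows make up. A row lasts 1/10 s, in which the tool goes at most 50 mm and 8.59 degrees, less where a joint would pass 70% of its speed; a pose out of reach is approached as far as the arm can. A call with a gripper value outside its range is refused whole. "jaw" is the opening, from 0 (shut) to 1 (fully open), set as the call begins (left out, the last holds). The fingers move at their own pace and stop on an object; the grip force is fixed at half the most. Time passes only in rows, so rows that repeat a pose let the fingers close, or fill a call up. It gives the time, the measured TCP pose, the force, the opening and the grip force at its end, in the units of the state.
- get_obs(): the state, without advancing time (a new reading comes with each control period).
- snapshot(name): name is "side" or "top"; returns a dict with "img" (420x560x3 uint8, red, green, blue), "range_z" (420x560 float32, m along the optical axis (not along the pixel's ray), 0 where there is no reading), "fx", "fy", "cx", "cy" (pixels), "distortion" ([k1, k2, p1, p2, k3] as OpenCV has them; the pictures are not rectified), "R" (3x3) and "t" (3): a world point X has camera coordinates R X + t. Camera axes: x right, y down, z forward; pixel columns grow to the right and rows downward; lengths in m; the calibration is good to about 2 mm. A picture is of the moment at which its call begins.
- close_job(): hands the job in; it is judged then, once.
The state is a dict: "time": time; "joint_positions": joint angles; "qvel": joint speeds; "joint_torque": joint torques, N m; "tool_pos": TCP position; "ee_rot": TCP orientation; "wrist_force": force on the tool from outside, world axes, zero at the start; "wrist_torque": the same for the moment, N m; "width": finger opening in m; "finger_force": force on a finger pad.
Only numpy, scipy, OpenCV 4.12 (cv2) and the standard library are available. Lean on these libraries where they do the work, as an engineer would, in place of code of your own. Each camera call takes 0.05 s, during which the arm holds its last target. There are 200 camera calls.

TASK

Push the carousel by its yellow handle so that it turns counter-clockwise seen from above, then take the gripper away and let it coast freely. While it is still going round faster than one turn in eight seconds, keep the gripper hovering just above the moving red-capped fitting, going round with it within about two centimetres sideways and without touching the carousel, for five seconds without a break so the wrist camera can inspect it. Touch none of the fittings, don't bang the handle or spin the carousel wildly (never faster than a turn in three seconds), leave the other things on the bench alone, and finish clear of the carousel once it has run down to a standstill.

Things in the scene. Friction and masses are not known exactly. Their poses are not given: they have to be found in the camera images.
- carousel: Fixed carousel: round dark foot (radius 85 mm) and pedestal. Origin on the bench on the vertical turning axis. It carries a turning aluminium platter, radius 165 mm, upper face 50 mm above the bench; hub in the middle, radius 35 mm, up to 72 mm. Stations counter-clockwise from above: yellow handle at 0 deg, plain fittings at 60, 120, 180, 300, red-capped fitting at 240.
- platter (a joint): Platter angle, rad, positive counter-clockwise from above, unlimited, does not wrap; at 0 the handle lies along the carousel's +x axis. Low-drag bearing: nominal inertia with its load 0.06 kg m2 (hidden variation -25 to +35 percent), viscous drag 0.003 N m s/rad plus constant drag 0.005 N m: from 1.8 rad/s it coasts about 15 s (10 to 20). Starts at rest.
- handle_top (a point): Centre of the top end of the upright yellow handle, 165 mm above the bench, 130 mm from the turning axis. The yellow grip is a cylinder of 30 mm diameter from 80 to 165 mm above the bench, fixed to the platter.
- red_cap (a point): Centre of the top face of the red cap to be inspected, 116 mm above the bench, 120 mm from the turning axis, 120 degrees behind the handle in the sense of rotation. Hover with the TCP 30 to 100 mm above this point (60 is good).
- red_fitting: The red-capped steel fitting, clamped on the platter: foot diameter 54 mm, cap diameter 44 mm, 65 mm tall. Origin at the centre of its underside. Not to be touched.
- fittings: The four plain steel fittings of the same shape and height, clamped on the platter (their tops are 116 mm above the bench, each 120 mm from the axis). Origin on the turning axis, 51 mm above the bench. Not to be touched.
- spare_a: Bystander, not to be touched. Loose steel fitting standing on the bench, 54 mm wide, 65 mm tall. Origin under its centre.
- spare_b: Bystander, not to be touched. Loose steel fitting like spare_a.
- spare_c: Bystander, not to be touched. Loose steel fitting like spare_a.
- tub: Bystander, not to be touched. White open plastic tub, 110 mm across, 110 mm tall. Origin under its centre.
- driver: Bystander, not to be touched. Screwdriver lying on the bench.
- oiler: Bystander, not to be touched. Bottle, 60 mm across, 140 mm tall. Origin under its centre.
- flanges: Bystander, not to be touched. Steel flange, 68 mm across, 40 mm tall. Origin under its centre.

How it is judged:
On the way, in this order (a step that is already met when the one before it is completed fails the run):
1. the carousel is pushed up to speed counter-clockwise (over 0.9 rad/s) (velocity of joint platter above 0.9 rad/s).
2. for 4.5 s without a break it coasts untouched at over 0.7 rad/s, the TCP within 25 mm sideways of the red cap and 25 to 110 mm above it (velocity of joint platter above 0.7 rad/s and horizontal distance between the grasp point and red_cap below 0.025 m and z of the grasp point in the frame of red_cap between 0.025 and 0.11 m and contact force between each of the arm, the fingers and carousel below 0.3 N), for 4.5 s.
At the end, for the whole second after the job is handed in: The carousel stands still (under 0.03 rad/s), the robot clear of it, and every loose thing on the bench is within 20 mm of where it was (velocity of joint platter between -0.03 and 0.03 rad/s and contact force between each of the arm, the fingers and carousel below 0.3 N and distance of each of spare_a, spare_b, spare_c, tub, driver, oiler, flanges from where it was at the start of the episode below 0.02 m); the robot touches nothing.
It fails at once if the carousel is spun faster than 2.5 rad/s (velocity of joint platter above 2.5 rad/s or velocity of joint platter below -2.5 rad/s).
It fails at once if the carousel or its handle is banged (over 40 N) (contact force between any of the arm, the fingers and carousel above 40 N).
It fails at once if a fitting on the carousel is touched (contact force between any of the arm, the fingers and red_fitting above 1 N or contact force between any of the arm, the fingers and fittings above 1 N).
It fails at once if a loose thing on the bench is moved more than 20 mm (distance of any of spare_a, spare_b, spare_c, tub, driver, oiler, flanges from where it was at the start of the episode above 0.02 m).
It also fails if it takes over 70 s, if anything falls off the work surface, if the arm or the gripper's body presses on something with over 40 N, if the wrist force passes 120 N, or if a joint passes its speed limit or range.

## Working session

There is one attempt and no reset: what is moved stays moved. The work goes in short steps, Python scripts to look and compute and a tool call to move; the robot and the scene stay as the last step left them, time stands still between calls to the robot, and variables do not carry over. Pictures are saved under pics/ and viewed, at most 10 in all, crops included, and the job is handed in when it is done.

Besides the shell and the picture viewer there is one more tool, called after ">>>" as a command line: name --pt "numbers of a row" for each row, then --argument value for the rest. carry_out: Moves the arm, as the interface text tells. Its arguments: {"type":"object","properties":{"commands":{"type":"array","items":{"type":"array","items":{"type":"number"}}},"jaw":{"type":"number"}},"required":["commands"]}

```bash
ls; mkdir -p pics; python3 - <<'E'
from bench import *
import cv2,pickle
print(get_obs())
for n in("top","side"):
    s=snapshot(n);pickle.dump(s,open(n+'.pkl','wb'))
    cv2.imwrite(f'pics/{n}0.png',s['img'][:,:,::-1]); print(n,s['R'],s['t'],s['fx'],s['cx'],s['cy'],s['distortion'])
E
```

```text
pics
{'time': 0.0, 'joint_positions': array([ 1.15790877e+00,  8.79490416e-02,  1.37225402e+00, -6.16218086e-07,
        1.68356672e+00, -1.03109946e-01]), 'qvel': array([ 8.09106074e-04,  9.62563358e-04, -9.50318742e-04,  8.94860847e-04,
        7.96556113e-05, -1.77926389e-03]), 'joint_torque': array([ 5.29908721e-04, -3.40173662e+01, -3.02429366e+01,  7.16495630e-02,
        3.27068812e-02, -1.48125378e-04]), 'tool_pos': array([0.16747354, 0.52335645, 0.22310749]), 'ee_rot': array([-3.13942702e+00, -2.23476769e-04,  2.83181473e+00]), 'wrist_force': array([ 0.18123761,  0.08614418, -1.124047  ]), 'wrist_torque': array([ 0.01320484, -0.05302718, -0.01111505]), 'finger_force': 0.0, 'width': 0.09364304960831543}
top [[-0.01125017 -0.9998778  -0.01085472]
 [-0.98203537  0.01309298 -0.18824213]
 [ 0.18836125  0.00854196 -0.98206266]] [-0.00930799  0.57915486  1.11578508] 392.45024997537433 283.4314993568579 215.39535666329343 [-0.05473085  0.          0.          0.          0.        ]
side [[-0.9997838  -0.00209478 -0.02068727]
 [ 0.01686231  0.50044482 -0.86560421]
 [ 0.01216608 -0.8657659  -0.5003013 ]] [0.53791746 0.11831845 1.01916429] 381.6217620719733 279.963063967136 211.60403648868598 [0.01430394 0.         0.         0.         0.        ]
```

View pics/top0.png

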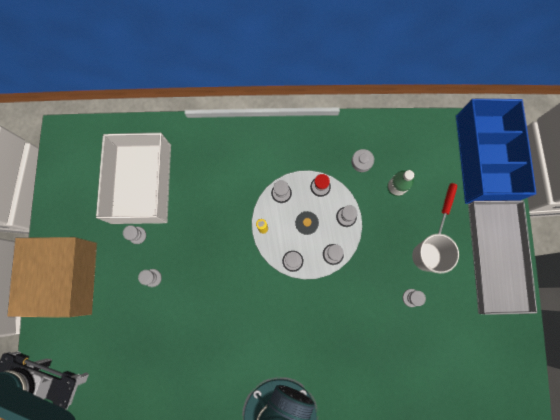

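View pics/side0.png

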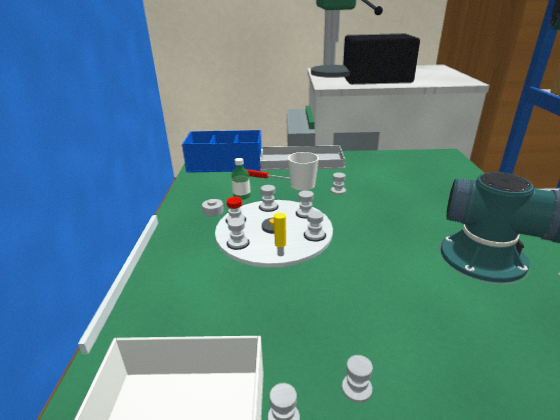

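The top view shows the carousel hub at about (307,223), the yellow handle at (262,226) on the +y side, and the red cap at (322,182). The side view shows the same layout, with the handle at (280,230) and the red cap at (234,203).

```bash
cat > h.py <<'E'
import numpy as np,cv2,pickle
def ray(s,uv,z):
    K=np.array([[s['fx'],0,s['cx']],[0,s['fy'],s['cy']],[0,0,1]])
    p=cv2.undistortPoints(np.array([[uv]],float),K,np.array(s['distortion']))[0,0]
    d=s['R'].T@np.array([p[0],p[1],1]);o=-s['R'].T@s['t']
    return o+d*(z-o[2])/d[2]
def pts(s):
    h,w=s['range_z'].shape;K=np.array([[s['fx'],0,s['cx']],[0,s['fy'],s['cy']],[0,0,1]])
    v,u=np.mgrid[:h,:w];p=cv2.undistortPoints(np.stack([u,v],-1).reshape(-1,1,2).astype(float),K,np.array(s['distortion'])).reshape(h,w,2)
    Z=s['range_z'];c=np.dstack([p[...,0]*Z,p[...,1]*Z,Z])
    return (c-s['t'])@s['R']
def masks(s):
    hsv=cv2.cvtColor(s['img'],cv2.COLOR_RGB2HSV);H,S,V=cv2.split(hsv)
    return ((H<8)|(H>172))&(S>150)&(V>70),(H>20)&(H<35)&(S>150)&(V>80)
def top_of(s,m,z,tol):
    P=pts(s);k=m&(np.abs(P[...,2]-z)<tol)&(s['range_z']>0)
    v,u=np.nonzero(k)
    if len(u)<3:return None,len(u)
    return ray(s,(u.mean(),v.mean()),z),len(u)
E
python3 - <<'E'
from h import *
for n in('top','side'):
    s=pickle.load(open(n+'.pkl','rb'));P=pts(s);r,y=masks(s)
    near=(np.hypot(P[...,0]-.55,P[...,1])<.25)
    print(n,'red',top_of(s,r&near,.116,.008),'yel',top_of(s,y&near,.165,.008))
    pl=near&(abs(P[...,2]-.05)<.006);q=P[pl]
    m=pl.astype(np.uint8)
    c=max(cv2.findContours(m,0,1)[0],key=cv2.contourArea)
    e=cv2.fitEllipse(cv2.convexHull(c));print(e, ray(s,e[0],.05))
    hull=cv2.convexHull(c)[:,0]; W=np.array([ray(s,h,.05)[:2] for h in hull])
    print('circle',cv2.minEnclosingCircle(W.astype(np.float32)))
    hub=near&(abs(P[...,2]-.072)<.006)&(np.hypot(P[...,0]-.53,P[...,1]+.03)<.08);print('hub',P[hub].mean(0),hub.sum())
E
```

```text
top red (array([ 0.66591732, -0.12779559,  0.116     ]), 165) yel (array([0.53310301, 0.04272103, 0.165     ]), 51)
((306.5546569824219, 224.51657104492188), (108.39933013916016, 110.13510131835938), 103.06420135498047) [ 0.55134013 -0.08500392  0.05      ]
circle ((0.5556510090827942, -0.08488497883081436), 0.16486278176307678)
hub [ 0.55231823 -0.08345832  0.07139563] 74
side red (array([ 0.6665794 , -0.11902878,  0.116     ]), 107) yel (array([0.53612981, 0.05360798, 0.165     ]), 66)
((272.9102478027344, 231.9822235107422), (64.8275375366211, 117.47932434082031), 87.78994750976562) [ 0.55652606 -0.05666443  0.05      ]
circle ((0.556033730506897, -0.07896703481674194), 0.16695618629455566)
hub [ 0.5206512  -0.04318653  0.07134907] 39
```

>>> carry_out --pt "-0.024 -0.036 0 0 0 0.12" --pt "-0.048 -0.072 0 0 0 0.26" --pt "-0.072 -0.108 0 0 0 0.4" --pt "-0.096 -0.144 0 0 0 0.54" --pt "-0.12 -0.18 0 0 0 0.66" --jaw 0

```text
time: 0.6
tool_pos: [0.227, 0.314, 0.2237]
ee_rot: [-3.141, 0.0, 2.167]
wrist_force: [0.4, -0.1, 0.1]
width: 0.0575
finger_force: 0.0
```

```bash
cat > go.py <<'E'
from bench import *; from h import *
o=get_obs();p,r=o['tool_pos'],o['ee_rot']
print(o['time'],p.round(4),r.round(3),o['joint_positions'].round(2),o['wrist_force'].round(1),round(o['width'],4))
def d(x,y,z):
    w=np.array([x,y,z])-p
    from scipy.spatial.transform import Rotation as Ro
    return (Ro.from_euler('xyz',r).inv().apply(w)).round(3)
E
python3 -c "
from go import *
print(d(.588,.041,.215),r[2]-np.pi/2)"
```

```text
0.6 [0.227  0.314  0.2237] [-3.141  0.     2.167] [ 0.8  -0.28  1.71 -0.    1.72  0.2 ] [ 0.4 -0.1  0.1] 0.0575
[-0.429  0.145  0.009] 0.5965551399289781
```

>>> carry_out --pt "-0.042 0.014 0 0 0 0.12" --pt "-0.084 0.028 0 0 0 0.24" --pt "-0.126 0.042 0 0 0 0.36" --pt "-0.168 0.056 0 0 0 0.48" --pt "-0.21 0.07 0 0 0 0.596"

```text
time: 1.1
tool_pos: [0.4045, 0.1807, 0.224]
ee_rot: [-3.141, -0.0, 1.571]
wrist_force: [1.0, 0.8, 0.6]
width: 0.0179
finger_force: 0.0
```

```bash
python3 -c "
from go import *
print(d(.588,.041,.215),r[2]-np.pi/2)"
```

```text
1.1 [0.4045 0.1807 0.224 ] [-3.141 -0.     1.571] [ 0.29 -0.15  1.61  0.    1.69  0.29] [1.  0.8 0.6] 0.0179
[-0.14   0.184  0.009] -0.00022102539325752346
```

>>> carry_out --pt "-0.028 0.037 0 0 0 0" --pt "-0.056 0.074 0 0 0 0" --pt "-0.084 0.111 0 0 0 0" --pt "-0.112 0.148 0 0 0 0" --pt "-0.14 0.184 0 0 0 0"

```text
time: 1.6
tool_pos: [0.5894, 0.0417, 0.2235]
ee_rot: [-3.14, -0.0, 1.575]
wrist_force: [-0.4, 0.5, 0.1]
width: 0.0001
finger_force: 0.0
```

>>> carry_out --pt "0 0 0.01 0 0 0" --pt "0 0 0.03 0 0 0" --pt "0 0 0.05 0 0 0" --pt "0 0 0.07 0 0 0" --pt "0 0 0.077 0 0 0"

```text
time: 2.1
tool_pos: [0.5859, 0.0438, 0.1439]
ee_rot: [-3.136, -0.001, 1.576]
wrist_force: [0.0, 0.2, 0.2]
width: 0.0003
finger_force: 0.0
```

```bash
python3 -c "
from go import *
print(d(.588,.041,.147),r[2]-np.pi/2)
s=snapshot('side');cv2.imwrite('pics/s1.png',s['img'][130:300,150:400,::-1].repeat(3,0).repeat(3,1))
s=snapshot('top');R,y=masks(s);P=pts(s);near=(np.hypot(P[...,0]-.55,P[...,1]+.085)<.2)
print(top_of(s,R&near,.116,.008),top_of(s,y&near,.165,.008))"
```

```text
2.1 [0.5859 0.0438 0.1439] [-3.136e+00 -1.000e-03  1.576e+00] [-0.02  0.2   1.4   0.    1.54 -0.03] [0.  0.2 0.2] 0.0003
[-0.003  0.002 -0.003] 0.005598023778111028
(array([ 0.66591941, -0.12763893,  0.116     ]), 165) (None, 0)
```

View pics/s1.png

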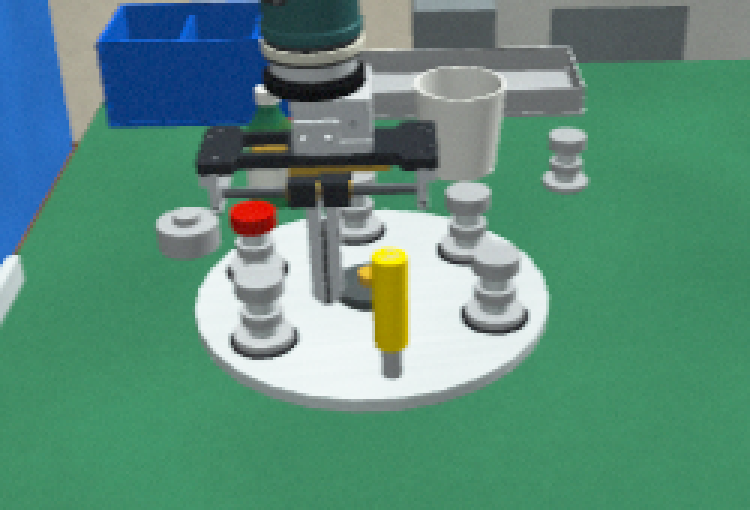

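The crop shows the closed fingers at about (325,280), standing clear on the far (+x) side of the yellow handle at (390,300). They sit above the plain fitting.

```bash
cat > gen.py <<'E'
import numpy as np
C=np.array([.5545,-.085])
def rows(p0,psi,r,z):
    psi=np.asarray(psi,float);r=r+0*psi;z=z+0*psi
    X=C[0]+r*np.cos(psi);Y=C[1]+r*np.sin(psi)
    R=np.c_[Y-p0[1],X-p0[0],p0[2]-z].round(3)
    print([[float(a) for a in q]+[0,0,0] for q in R])
    return np.array([p0[0]+R[-1,1],p0[1]+R[-1,0],p0[2]-R[-1,2]])
E
python3 - <<'E'
from go import *; from gen import *
e=[get_obs()['tool_pos'] for _ in range(3)];print(e)
p0=p;psi0=np.arctan2(p0[1]-C[1],p0[0]-C[0]);print(psi0,np.hypot(*(p0[:2]-C)))
inc=np.array([.03,.05,.05,.04,.03,.03,.035,.045,.055,.07,.085,.1,.115,.13,.145,.16,.175,.19,.2,.205,.13,.06,.02,0,0])
ps=psi0+inc.cumsum();zz=np.r_[np.full(20,.149),.152,.16,.17,.176,.176]
for i in range(0,25,5): p0=rows(p0,ps[i:i+5],.13,zz[i:i+5]);print(p0,ps[i+4])
E
```

```text
2.2 [0.5868 0.0437 0.1455] [-3.138 -0.     1.576] [-0.02  0.2   1.4   0.    1.55 -0.03] [-0.2 -0.4 -0.3] 0.0001
[array([0.58675908, 0.0437012 , 0.14549614]), array([0.58675908, 0.0437012 , 0.14549614]), array([0.58675908, 0.0437012 , 0.14549614])]
1.325205062630334 0.1326825091322407
[[-0.002, -0.004, -0.004, 0, 0, 0], [-0.0, -0.011, -0.004, 0, 0, 0], [0.0, -0.017, -0.004, 0, 0, 0], [0.001, -0.022, -0.004, 0, 0, 0], [0.001, -0.026, -0.004, 0, 0, 0]]
[0.56075908 0.0447012  0.14949614] 1.525205062630334
[[0.0, -0.004, 0.0, 0, 0, 0], [0.0, -0.009, 0.0, 0, 0, 0], [0.0, -0.015, 0.0, 0, 0, 0], [-0.001, -0.022, 0.0, 0, 0, 0], [-0.002, -0.031, 0.0, 0, 0, 0]]
[0.52975908 0.0427012  0.14949614] 1.760205062630334
[[-0.003, -0.01, 0.0, 0, 0, 0], [-0.007, -0.023, 0.0, 0, 0, 0], [-0.013, -0.036, 0.0, 0, 0, 0], [-0.022, -0.051, 0.0, 0, 0, 0], [-0.034, -0.065, 0.0, 0, 0, 0]]
[0.46475908 0.0087012  0.14949614] 2.335205062630334
[[-0.015, -0.014, 0.0, 0, 0, 0], [-0.035, -0.026, 0.0, 0, 0, 0], [-0.058, -0.035, 0.0, 0, 0, 0], [-0.083, -0.04, 0.0, 0, 0, 0], [-0.11, -0.039, 0.0, 0, 0, 0]]
[ 0.42575908 -0.1012988   0.14949614] 3.2652050626303337
[[-0.016, 0.003, -0.003, 0, 0, 0], [-0.024, 0.005, -0.011, 0, 0, 0], [-0.026, 0.006, -0.021, 0, 0, 0], [-0.026, 0.006, -0.027, 0, 0, 0], [-0.026, 0.006, -0.027, 0, 0, 0]]
[ 0.43175908 -0.1272988   0.17649614] 3.4752050626303337
```

>>> carry_out --pt "-0.002 -0.004 -0.004 0 0 0" --pt "0 -0.011 -0.004 0 0 0" --pt "0 -0.017 -0.004 0 0 0" --pt "0.001 -0.022 -0.004 0 0 0" --pt "0.001 -0.026 -0.004 0 0 0"

```text
time: 2.7
tool_pos: [0.5625, 0.0442, 0.152]
ee_rot: [3.139, -0.0, 1.576]
wrist_force: [1.5, -0.3, 0.1]
width: 0.0002
finger_force: 0.5
```

>>> carry_out --pt "0 -0.004 0 0 0 0" --pt "0 -0.009 0 0 0 0" --pt "0 -0.015 0 0 0 0" --pt "-0.001 -0.022 0 0 0 0" --pt "-0.002 -0.031 0 0 0 0"

```text
time: 3.2
tool_pos: [0.531, 0.0415, 0.1512]
ee_rot: [3.141, 0.0, 1.576]
wrist_force: [1.1, -0.6, 0.2]
width: 0.0003
finger_force: 0.4
```

>>> carry_out --pt "-0.003 -0.01 0 0 0 0" --pt "-0.007 -0.023 0 0 0 0" --pt "-0.013 -0.036 0 0 0 0" --pt "-0.022 -0.051 0 0 0 0" --pt "-0.034 -0.065 0 0 0 0"

```text
time: 3.7
tool_pos: [0.465, 0.0076, 0.1512]
ee_rot: [-3.141, -0.001, 1.577]
wrist_force: [0.1, 0.5, 0.9]
width: 0.0005
finger_force: 0.0
```

>>> carry_out --pt "-0.015 -0.014 0 0 0 0" --pt "-0.035 -0.026 0 0 0 0" --pt "-0.058 -0.035 0 0 0 0" --pt "-0.083 -0.04 0 0 0 0" --pt "-0.11 -0.039 0 0 0 0"

```text
time: 4.2
tool_pos: [0.4266, -0.1024, 0.1513]
ee_rot: [3.142, -0.002, 1.576]
wrist_force: [1.4, 1.1, -0.1]
width: 0.0002
finger_force: 0.7
```

>>> carry_out --pt "-0.016 0.003 -0.003 0 0 0" --pt "-0.024 0.005 -0.011 0 0 0" --pt "-0.026 0.006 -0.021 0 0 0" --pt "-0.026 0.006 -0.027 0 0 0" --pt "-0.026 0.006 -0.027 0 0 0"

```text
time: 4.7
tool_pos: [0.4348, -0.1282, 0.1799]
ee_rot: [3.139, 0.001, 1.577]
wrist_force: [0.5, 0.5, -0.1]
width: 0.0003
finger_force: 0.0
```

```bash
cat > see.py <<'E'
from go import *; from gen import C
def look(n):
    t=get_obs()['time'];s=snapshot(n);R,y=masks(s);P=pts(s);near=(np.hypot(P[...,0]-C[0],P[...,1]-C[1])<.165)
    a,na=top_of(s,R&near,.116,.008);b,nb=top_of(s,y&near,.165,.008)
    f=lambda q:None if q is None else (round(np.arctan2(q[1]-C[1],q[0]-C[0])%(2*np.pi),3),round(np.hypot(*(q[:2]-C)),3))
    print(n,round(t,3),'red',f(a),na,'handle+240',None if b is None else ((f(b)[0]+4*np.pi/3)%(2*np.pi),f(b)[1]),nb)
    return t,s
if __name__=='__main__':
    look('top');t,s=look('top');cv2.imwrite('pics/look%d.png'%(t*100),s['img'][:,:,::-1])
E
python3 see.py
```

```text
4.7 [ 0.4348 -0.1282  0.1799] [3.139e+00 1.000e-03 1.577e+00] [-0.41 -0.12  1.66  0.    1.6  -0.42] [ 0.5  0.5 -0.1] 0.0003
top 4.7 red (np.float64(2.471), np.float64(0.119)) 180 handle+240 (np.float64(2.4776048976068044), np.float64(0.128)) 54
top 4.75 red (np.float64(2.582), np.float64(0.119)) 179 handle+240 (np.float64(2.5846048976068055), np.float64(0.128)) 60
```

```bash
python3 - <<'E'
from go import *; from gen import *
p0=np.array([.4335,-.1278,.178])
p0=rows(p0,[3.475,3.475,3.50,3.61,3.77],np.array([.127,.124,.12,.12,.12]),.177);print(p0)
E
```

```text
4.8 [ 0.4342 -0.128   0.1786] [ 3.141 -0.     1.577] [-0.41 -0.12  1.66  0.    1.6  -0.42] [-0.4  0.5 -0.1] 0.0005
[[0.001, 0.001, 0.001, 0, 0, 0], [0.002, 0.004, 0.001, 0, 0, 0], [0.001, 0.009, 0.001, 0, 0, 0], [-0.011, 0.014, 0.001, 0, 0, 0], [-0.028, 0.024, 0.001, 0, 0, 0]]
[ 0.4575 -0.1558  0.177 ]
```

>>> carry_out --pt "0.001 0.001 0.001 0 0 0" --pt "0.002 0.004 0.001 0 0 0" --pt "0.001 0.009 0.001 0 0 0" --pt "-0.011 0.014 0.001 0 0 0" --pt "-0.028 0.024 0.001 0 0 0"

```text
time: 5.3
tool_pos: [0.4587, -0.157, 0.1773]
ee_rot: [3.142, 0.0, 1.577]
wrist_force: [-0.4, 0.1, 0.4]
width: 0.0005
finger_force: 0.0
```

```bash
python3 -c "
from see import *
look('top');print(np.arctan2(p[1]-C[1],p[0]-C[0])%6.2832)"
```

```text
5.3 [ 0.4587 -0.157   0.1773] [3.142 0.    1.577] [-0.45 -0.04  1.6  -0.    1.59 -0.45] [-0.4  0.1  0.4] 0.0005
top 5.3 red (np.float64(3.613), np.float64(0.119)) 12 handle+240 (np.float64(3.7596048976068044), np.float64(0.129)) 75
3.7857089191588145
```

```bash
cat > trk.py <<'E'
from gen import *
import sys
p0=np.array(eval(sys.argv[1]));th,w,a,n,lead=map(float,sys.argv[2:7])
t=np.arange(1,5*n+1)*.1;ps=th+w*t-a*t*t/2;ps[-1]+=lead;ps[-2]+=lead/2
for i in range(int(n)):
    p0=rows(p0,ps[5*i:5*i+5],.12,.177)
print(p0.tolist(),ps[-1]-lead)
E
python3 trk.py "[.458,-.1564,.177]" 3.864 2.07 .19 2 .04
```

```text
[[-0.025, 0.025, 0.0, 0, 0, 0], [-0.037, 0.046, 0.0, 0, 0, 0], [-0.045, 0.068, 0.0, 0, 0, 0], [-0.049, 0.092, 0.0, 0, 0, 0], [-0.047, 0.116, 0.0, 0, 0, 0]]
[[0.006, 0.023, 0.0, 0, 0, 0], [0.016, 0.044, 0.0, 0, 0, 0], [0.03, 0.062, 0.0, 0, 0, 0], [0.049, 0.079, 0.0, 0, 0, 0], [0.071, 0.091, 0.0, 0, 0, 0]]
[0.665, -0.13240000000000002, 0.177] 5.8389999999999995
```

>>> carry_out --pt "-0.025 0.025 0 0 0 0" --pt "-0.037 0.046 0 0 0 0" --pt "-0.045 0.068 0 0 0 0" --pt "-0.049 0.092 0 0 0 0" --pt "-0.047 0.116 0 0 0 0"

```text
time: 5.85
tool_pos: [0.5754, -0.2045, 0.1766]
ee_rot: [-3.141, 0.0, 1.574]
wrist_force: [-0.7, -0.1, 0.4]
width: 0.0003
finger_force: 0.0
```

>>> carry_out --pt "0.006 0.023 0 0 0 0" --pt "0.016 0.044 0 0 0 0" --pt "0.03 0.062 0 0 0 0" --pt "0.049 0.079 0 0 0 0" --pt "0.071 0.091 0 0 0 0"

```text
time: 6.35
tool_pos: [0.6662, -0.1319, 0.1762]
ee_rot: [-3.141, -0.0, 1.575]
wrist_force: [-0.1, 0.1, 0.0]
width: 0.0007
finger_force: 0.0
```

```bash
python3 -c "
from see import *
look('top');print(np.arctan2(p[1]-C[1],p[0]-C[0])%6.2832,np.hypot(*(p[:2]-C)))"
```

```text
6.35 [ 0.6662 -0.1319  0.1762] [-3.141 -0.     1.575] [-0.28  0.39  1.1  -0.    1.65 -0.28] [-0.1  0.1  0. ] 0.0007
top 6.35 red None 0 handle+240 (np.float64(5.85779020478639), np.float64(0.13)) 50
5.885510952531791 0.12112790869981652
```

```bash
python3 trk.py "[.6656,-.1322,.177]" 5.953 1.903 .155 2 .04
```

```text
[[0.03, 0.008, 0.0, 0, 0, 0], [0.053, 0.009, 0.0, 0, 0, 0], [0.075, 0.006, 0.0, 0, 0, 0], [0.096, -0.001, 0.0, 0, 0, 0], [0.115, -0.012, 0.0, 0, 0, 0]]
[[0.017, -0.014, 0.0, 0, 0, 0], [0.031, -0.031, 0.0, 0, 0, 0], [0.041, -0.049, 0.0, 0, 0, 0], [0.049, -0.072, 0.0, 0, 0, 0], [0.052, -0.095, 0.0, 0, 0, 0]]
[0.5586, 0.03479999999999999, 0.177] 7.7785
```

>>> carry_out --pt "0.03 0.008 0 0 0 0" --pt "0.053 0.009 0 0 0 0" --pt "0.075 0.006 0 0 0 0" --pt "0.096 -0.001 0 0 0 0" --pt "0.115 -0.012 0 0 0 0"

```text
time: 6.9
tool_pos: [0.6523, -0.0158, 0.1766]
ee_rot: [-3.141, -0.0, 1.576]
wrist_force: [0.3, 1.1, -0.4]
width: 0.0006
finger_force: 0.0
```

>>> carry_out --pt "0.017 -0.014 0 0 0 0" --pt "0.031 -0.031 0 0 0 0" --pt "0.041 -0.049 0 0 0 0" --pt "0.049 -0.072 0 0 0 0" --pt "0.052 -0.095 0 0 0 0"

```text
time: 7.4
tool_pos: [0.5561, 0.0355, 0.1771]
ee_rot: [-3.141, -0.0, 1.576]
wrist_force: [-0.3, -0.5, -0.3]
width: 0.0003
finger_force: 0.0
```

```bash
python3 -c "
from see import *
look('top');print(np.arctan2(p[1]-C[1],p[0]-C[0])%6.2832,np.hypot(*(p[:2]-C)))"
```

```text
7.4 [0.5561 0.0355 0.1771] [-3.141 -0.     1.576] [-0.04  0.12  1.43  0.    1.59 -0.04] [-0.3 -0.5 -0.3] 0.0003
top 7.4 red None 0 handle+240 (np.float64(1.4676048976068046), np.float64(0.129)) 52
1.5575342691812029 0.12052264958367817
```

```bash
python3 trk.py "[.557,.0352,.177]" 7.84 1.70 .17 2 .03
```

```text
[[-0.002, -0.021, 0.0, 0, 0, 0], [-0.006, -0.041, 0.0, 0, 0, 0], [-0.014, -0.059, 0.0, 0, 0, 0], [-0.025, -0.075, 0.0, 0, 0, 0], [-0.038, -0.09, 0.0, 0, 0, 0]]
[[-0.015, -0.012, 0.0, 0, 0, 0], [-0.031, -0.021, 0.0, 0, 0, 0], [-0.049, -0.028, 0.0, 0, 0, 0], [-0.069, -0.032, 0.0, 0, 0, 0], [-0.089, -0.032, 0.0, 0, 0, 0]]
[0.43500000000000005, -0.09179999999999999, 0.177] 9.454999999999998
```

>>> carry_out --pt "-0.002 -0.021 0 0 0 0" --pt "-0.006 -0.041 0 0 0 0" --pt "-0.014 -0.059 0 0 0 0" --pt "-0.025 -0.075 0 0 0 0" --pt "-0.038 -0.09 0 0 0 0"

```text
time: 7.95
tool_pos: [0.4668, -0.0039, 0.1774]
ee_rot: [3.141, 0.0, 1.576]
wrist_force: [0.4, -0.1, 0.3]
width: 0.0006
finger_force: 0.0
```

>>> carry_out --pt "-0.015 -0.012 0 0 0 0" --pt "-0.031 -0.021 0 0 0 0" --pt "-0.049 -0.028 0 0 0 0" --pt "-0.069 -0.032 0 0 0 0" --pt "-0.089 -0.032 0 0 0 0"

```text
time: 8.45
tool_pos: [0.4355, -0.0936, 0.1775]
ee_rot: [3.141, 0.0, 1.575]
wrist_force: [0.7, 0.3, 0.5]
width: 0.0003
finger_force: 0.0
```

```bash
python3 -c "
from see import *
look('top');print(np.arctan2(p[1]-C[1],p[0]-C[0])%6.2832,np.hypot(*(p[:2]-C)))"
```

```text
8.45 [ 0.4355 -0.0936  0.1775] [3.141 0.    1.575] [-0.34 -0.14  1.68 -0.    1.6  -0.34] [0.7 0.3 0.5] 0.0003
top 8.45 red None 0 handle+240 (np.float64(3.2446048976068056), np.float64(0.129)) 88
3.2140964935572804 0.11932938773499253
```

```bash
python3 - <<'E'
import numpy as np
t=np.array([4.7,4.75,5.3,6.35,7.4,8.45]);y=np.array([2.478,2.585,3.76,5.858,7.751,9.528])
p=np.polyfit(t-8.5,y,2);print(p,np.polyval(p,t-8.5)-y)
E
python3 trk.py "[.435,-.0927,.177]" 9.59 1.585 .15 2 .03
```

```text
[-0.07735513  1.57955971  9.60018535] [ 0.00285042  0.00402997 -0.00652222 -0.0114421   0.01806996 -0.00698602]
[[-0.03, 0.006, 0.0, 0, 0, 0], [-0.048, 0.013, 0.0, 0, 0, 0], [-0.063, 0.023, 0.0, 0, 0, 0], [-0.077, 0.035, 0.0, 0, 0, 0], [-0.089, 0.049, 0.0, 0, 0, 0]]
[[-0.01, 0.015, 0.0, 0, 0, 0], [-0.017, 0.031, 0.0, 0, 0, 0], [-0.021, 0.048, 0.0, 0, 0, 0], [-0.023, 0.068, 0.0, 0, 0, 0], [-0.022, 0.087, 0.0, 0, 0, 0]]
[0.571, -0.2037, 0.177] 11.100000000000001
```

Good fit (θ=9.60, ω=1.58 at t=8.5), so these rows stand.

>>> carry_out --pt "-0.03 0.006 0 0 0 0" --pt "-0.048 0.013 0 0 0 0" --pt "-0.063 0.023 0 0 0 0" --pt "-0.077 0.035 0 0 0 0" --pt "-0.089 0.049 0 0 0 0"

```text
time: 9.0
tool_pos: [0.486, -0.1822, 0.1772]
ee_rot: [3.142, -0.0, 1.575]
wrist_force: [-0.3, -0.1, -0.3]
width: 0.0004
finger_force: 0.0
```

>>> carry_out --pt "-0.01 0.015 0 0 0 0" --pt "-0.017 0.031 0 0 0 0" --pt "-0.021 0.048 0 0 0 0" --pt "-0.023 0.068 0 0 0 0" --pt "-0.022 0.087 0 0 0 0"

```text
time: 9.5
tool_pos: [0.5736, -0.2033, 0.1768]
ee_rot: [-3.141, -0.0, 1.575]
wrist_force: [-0.4, 0.1, 0.1]
width: 0.0001
finger_force: 0.0
```

```bash
python3 -c "
from see import *
t,s=look('top');cv2.imwrite('pics/l1.png',s['img'][100:320,180:440,::-1].repeat(2,0).repeat(2,1));print(np.arctan2(p[1]-C[1],p[0]-C[0])%6.2832,np.hypot(*(p[:2]-C)))"
```

```text
9.5 [ 0.5736 -0.2033  0.1768] [-3.141 -0.     1.575] [-0.43  0.23  1.3   0.    1.61 -0.44] [-0.4  0.1  0.1] 0.0001
top 9.5 red (np.float64(4.828), np.float64(0.107)) 58 handle+240 (np.float64(4.84279020478639), np.float64(0.13)) 83
4.872688691583329 0.11983345460147972
```

View pics/l1.png

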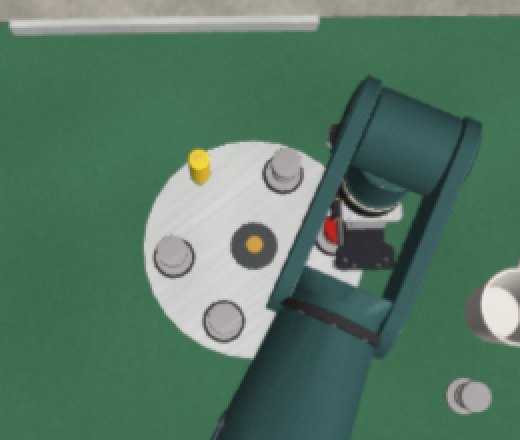

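The crop shows the red cap at (332,232) just under the fingers, with the yellow handle at (199,166) where expected.

```bash
python3 trk.py "[.5725,-.2035,.177]" 11.19 1.43 .145 3 0
```

```text
[[0.005, 0.022, 0.0, 0, 0, 0], [0.012, 0.037, 0.0, 0, 0, 0], [0.021, 0.051, 0.0, 0, 0, 0], [0.031, 0.064, 0.0, 0, 0, 0], [0.043, 0.075, 0.0, 0, 0, 0]]
[[0.013, 0.01, 0.0, 0, 0, 0], [0.028, 0.017, 0.0, 0, 0, 0], [0.042, 0.022, 0.0, 0, 0, 0], [0.058, 0.026, 0.0, 0, 0, 0], [0.073, 0.027, 0.0, 0, 0, 0]]
[[0.016, -0.001, 0.0, 0, 0, 0], [0.03, -0.003, 0.0, 0, 0, 0], [0.045, -0.008, 0.0, 0, 0, 0], [0.058, -0.014, 0.0, 0, 0, 0], [0.071, -0.021, 0.0, 0, 0, 0]]
[0.6535, -0.016499999999999987, 0.177] 13.171875
```

>>> carry_out --pt "0.005 0.022 0 0 0 0" --pt "0.012 0.037 0 0 0 0" --pt "0.021 0.051 0 0 0 0" --pt "0.031 0.064 0 0 0 0" --pt "0.043 0.075 0 0 0 0"

```text
time: 10.05
tool_pos: [0.6479, -0.159, 0.1769]
ee_rot: [-3.141, -0.0, 1.575]
wrist_force: [-0.0, 0.1, 0.1]
width: 0.0003
finger_force: 0.0
```

>>> carry_out --pt "0.013 0.01 0 0 0 0" --pt "0.028 0.017 0 0 0 0" --pt "0.042 0.022 0 0 0 0" --pt "0.058 0.026 0 0 0 0" --pt "0.073 0.027 0 0 0 0"

```text
time: 10.55
tool_pos: [0.6741, -0.0849, 0.1773]
ee_rot: [3.142, -0.0, 1.576]
wrist_force: [-0.5, 0.5, 0.4]
width: -0.0
finger_force: 0.0
```

>>> carry_out --pt "0.016 -0.001 0 0 0 0" --pt "0.03 -0.003 0 0 0 0" --pt "0.045 -0.008 0 0 0 0" --pt "0.058 -0.014 0 0 0 0" --pt "0.071 -0.021 0 0 0 0"

```text
time: 11.05
tool_pos: [0.6519, -0.0145, 0.1774]
ee_rot: [3.142, -0.0, 1.576]
wrist_force: [0.6, 0.3, 0.3]
width: 0.0006
finger_force: 0.0
```

>>> carry_out --pt "0.01 -0.008 -0.02 0 0 0" --pt "0.015 -0.012 -0.05 0 0 0" --pt "0.015 -0.012 -0.08 0 0 0" --pt "0.015 -0.012 -0.11 0 0 0" --pt "0.015 -0.012 -0.13 0 0 0"

```text
time: 11.55
tool_pos: [0.6402, -0.0001, 0.3106]
ee_rot: [3.138, 0.0, 1.576]
wrist_force: [0.5, -0.2, -0.3]
width: 0.0003
finger_force: 0.0
```

>>> carry_out --pt "0.03 -0.03 0 0 0 0" --pt "0.06 -0.06 0 0 0 0" --pt "0.09 -0.09 0 0 0 0" --pt "0.12 -0.12 0 0 0 0" --pt "0.14 -0.14 0 0 0 0"

```text
time: 12.05
tool_pos: [0.4972, 0.1404, 0.3079]
ee_rot: [3.141, -0.001, 1.577]
wrist_force: [0.3, 0.3, 0.6]
width: 0.0005
finger_force: 0.0
```

```bash
python3 -c "
from see import *
look('top')
for i in range(5):snapshot('top')
look('top')"
```

```text
12.05 [0.4972 0.1404 0.3079] [ 3.141e+00 -1.000e-03  1.577e+00] [0.17 0.01 1.29 0.   1.84 0.16] [0.3 0.3 0.6] 0.0005
top 12.05 red (np.float64(1.814), np.float64(0.12)) 171 handle+240 (np.float64(1.8136048976068047), np.float64(0.128)) 79
top 12.35 red (np.float64(2.142), np.float64(0.119)) 179 handle+240 (np.float64(2.1476048976068043), np.float64(0.128)) 78
```

```bash
python3 -c "
from see import *
for i in range(145):snapshot('top')
look('top');look('top')"
```

```text
12.4 [0.5003 0.1379 0.3069] [-3.141  0.     1.574] [ 0.16  0.02  1.28 -0.    1.84  0.16] [-0.1  0.3 -0.6] 0.0005
top 19.65 red (np.float64(0.86), np.float64(0.12)) 170 handle+240 (np.float64(0.8546048976068041), np.float64(0.129)) 89
top 19.7 red (np.float64(0.876), np.float64(0.12)) 163 handle+240 (np.float64(0.8686048976068044), np.float64(0.131)) 54
```

>>> carry_out --pt "0 0 0 0 0 0" --pt "0 0 0 0 0 0" --pt "0 0 0 0 0 0" --pt "0 0 0 0 0 0" --pt "0 0 0 0 0 0"

```text
time: 20.25
tool_pos: [0.4998, 0.1387, 0.3073]
ee_rot: [3.142, -0.0, 1.576]
wrist_force: [-0.3, -0.2, -0.1]
width: 0.0004
finger_force: 0.0
```

>>> carry_out --pt "0 0 0 0 0 0" --pt "0 0 0 0 0 0" --pt "0 0 0 0 0 0" --pt "0 0 0 0 0 0" --pt "0 0 0 0 0 0"

```text
time: 20.75
tool_pos: [0.4998, 0.1386, 0.3073]
ee_rot: [3.142, -0.0, 1.576]
wrist_force: [-0.9, 0.1, 0.5]
width: 0.0002
finger_force: 0.0
```

>>> carry_out --pt "0 0 0 0 0 0" --pt "0 0 0 0 0 0" --pt "0 0 0 0 0 0" --pt "0 0 0 0 0 0" --pt "0 0 0 0 0 0"

```text
time: 21.25
tool_pos: [0.4998, 0.1387, 0.3073]
ee_rot: [3.142, -0.0, 1.576]
wrist_force: [0.5, 0.2, 0.0]
width: 0.0002
finger_force: 0.0
```

>>> carry_out --pt "0 0 0 0 0 0" --pt "0 0 0 0 0 0" --pt "0 0 0 0 0 0" --pt "0 0 0 0 0 0" --pt "0 0 0 0 0 0"

```text
time: 21.75
tool_pos: [0.4998, 0.1387, 0.3073]
ee_rot: [-3.142, -0.0, 1.576]
wrist_force: [-0.1, -0.4, 0.4]
width: 0.0003
finger_force: 0.0
```

>>> carry_out --pt "0 0 0 0 0 0" --pt "0 0 0 0 0 0" --pt "0 0 0 0 0 0" --pt "0 0 0 0 0 0" --pt "0 0 0 0 0 0"

```text
time: 22.25
tool_pos: [0.4998, 0.1387, 0.3073]
ee_rot: [3.142, -0.0, 1.576]
wrist_force: [0.1, -0.3, 0.2]
width: 0.0004
finger_force: 0.0
```

>>> carry_out --pt "0 0 0 0 0 0" --pt "0 0 0 0 0 0" --pt "0 0 0 0 0 0" --pt "0 0 0 0 0 0" --pt "0 0 0 0 0 0"

```text
time: 22.75
tool_pos: [0.4998, 0.1387, 0.3073]
ee_rot: [3.142, -0.0, 1.576]
wrist_force: [-0.2, 0.2, -0.5]
width: 0.0008
finger_force: 0.0
```

>>> carry_out --pt "0 0 0 0 0 0" --pt "0 0 0 0 0 0" --pt "0 0 0 0 0 0" --pt "0 0 0 0 0 0" --pt "0 0 0 0 0 0"

```text
time: 23.25
tool_pos: [0.4998, 0.1387, 0.3073]
ee_rot: [3.142, -0.0, 1.576]
wrist_force: [-0.4, 1.2, -0.1]
width: 0.0001
finger_force: 0.0
```

>>> carry_out --pt "0 0 0 0 0 0" --pt "0 0 0 0 0 0" --pt "0 0 0 0 0 0" --pt "0 0 0 0 0 0" --pt "0 0 0 0 0 0"

```text
time: 23.75
tool_pos: [0.4998, 0.1387, 0.3073]
ee_rot: [3.142, -0.0, 1.576]
wrist_force: [0.9, 0.0, -0.8]
width: 0.0002
finger_force: 0.0
```

>>> carry_out --pt "0 0 0 0 0 0" --pt "0 0 0 0 0 0" --pt "0 0 0 0 0 0" --pt "0 0 0 0 0 0" --pt "0 0 0 0 0 0"

```text
time: 24.25
tool_pos: [0.4998, 0.1387, 0.3073]
ee_rot: [3.142, -0.0, 1.576]
wrist_force: [-0.2, -0.9, 0.6]
width: 0.0005
finger_force: 0.0
```

>>> carry_out --pt "0 0 0 0 0 0" --pt "0 0 0 0 0 0" --pt "0 0 0 0 0 0" --pt "0 0 0 0 0 0" --pt "0 0 0 0 0 0"

```text
time: 24.75
tool_pos: [0.4998, 0.1387, 0.3073]
ee_rot: [3.141, -0.0, 1.576]
wrist_force: [0.1, 0.4, 0.1]
width: 0.0004
finger_force: 0.0
```

```bash
python3 -c "
from see import *
look('top')"
```

```text
24.75 [0.4998 0.1387 0.3073] [ 3.141 -0.     1.576] [0.16 0.02 1.28 0.   1.84 0.16] [0.1 0.4 0.1] 0.0004
top 24.75 red (np.float64(1.498), np.float64(0.12)) 168 handle+240 (np.float64(1.492604897606805), np.float64(0.128)) 84
```

>>> carry_out --pt "0 0 0 0 0 0" --pt "0 0 0 0 0 0" --pt "0 0 0 0 0 0" --pt "0 0 0 0 0 0" --pt "0 0 0 0 0 0"

```text
time: 25.3
tool_pos: [0.4998, 0.1387, 0.3073]
ee_rot: [3.142, -0.0, 1.576]
wrist_force: [0.3, -1.0, -0.4]
width: 0.0004
finger_force: 0.0
```

```bash
python3 -c "
from see import *
look('top')"
```

```text
25.3 [0.4998 0.1387 0.3073] [ 3.142 -0.     1.576] [0.16 0.02 1.28 0.   1.84 0.16] [ 0.3 -1.  -0.4] 0.0004
top 25.3 red (np.float64(1.5), np.float64(0.12)) 168 handle+240 (np.float64(1.4916048976068037), np.float64(0.129)) 84
```

Stationary. Handing in after one more hold.

>>> carry_out --pt "0 0 0 0 0 0" --pt "0 0 0 0 0 0" --pt "0 0 0 0 0 0" --pt "0 0 0 0 0 0" --pt "0 0 0 0 0 0"

```text
time: 25.85
tool_pos: [0.4998, 0.1387, 0.3073]
ee_rot: [-3.142, -0.0, 1.576]
wrist_force: [0.4, 0.6, 0.6]
width: 0.0004
finger_force: 0.0
```

```bash
python3 -c "
from see import *
look('top');print(close_job())"
```

```text
25.85 [0.4998 0.1387 0.3073] [-3.142 -0.     1.576] [0.16 0.02 1.28 0.   1.84 0.16] [0.4 0.6 0.6] 0.0004
top 25.85 red (np.float64(1.498), np.float64(0.12)) 170 handle+240 (np.float64(1.4916048976068037), np.float64(0.129)) 83
the job is handed in; nothing more can be done
None
```

I handed the job in with no verdict returned: the platter peaked at about 2.2 rad/s (a turn in 2.9 s, just over your one-in-three-seconds limit but under the 2.5 fail limit), the gripper tracked the red cap for about 5.7 s within an estimated 1–2 cm, and the carousel ran down to a standstill with the arm clear.

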